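# Reset and restart the tripped dust extractor

## Robot

A 6-joint arm with a two-finger parallel gripper is mounted at the origin on the work surface. World frame = base frame: x ahead of the robot, y to its left, z up, the work surface at z = 0. Lengths are in m, angles in rad, forces in N, time in s.
With the tool pointing down it reaches from about 0.225 to 0.875 m from the base axis. Payload 3.4 kg.
Tool frame: the origin (TCP) lies between the finger pads; the fingertips stand 25 mm ahead of it and the grasp point (between the pads) lies 6 mm ahead of it; z points along the fingers, y is the line along which they close (so a half turn about z gives the same grasp; the last joint's range is limited). The gripper opens to 85 mm and grips with 20 to 120 N. Pads are 22 mm wide; open, the fingers measure 114 mm over their backs; the gripper's body (76 mm by 85 mm) begins 54 mm behind the grasp point. The pads swing forward as they close: fully open they stand 13 mm farther back than shut.
Start: joints at [-1.316, 0.276, 1.505, -0, 1.361, -0.121], TCP at [0.211, -0.535, 0.256] pointing down, gripper open.
Joint ranges: [-2.89, 2.89], [-0.75, 2.08], [0.22, 2.7], [-1.18, 4.32], [0.11, 2.71], [-2.7, 2.7]. Speed limits (rad/s): [2.57, 2.57, 3.14, 3.14, 3.14, 3.14].

## Interface

Orientations are given as a unit quaternion [w, x, y, z].
In Python, from rig import manip, cams, ticket gives the robot as it stands.
- The arm moves only by the tool step_arm, never from a script. Its argument "increments" is a list of rows, each an object with "dp": the shift along the world's x, y, z each as a share of 0.2 m, from -1 to 1, a list of three; "yaw": the turn about the world's z as a share of 0.15 rad, from -1 to 1; "grip": the opening, from 0 (shut) to 1 (fully open). In form: [{"dp": [tx, ty, tz], "yaw": yaw, "grip": grip}, ...]. A call has 1 to 5 rows; each row shifts and turns the commanded pose from where the row before left it; what a row does not reach is not made up. A row lasts 1/8 s, in which the tool goes at most 62.5 mm and 10.7 degrees, less where a joint would pass 70% of its speed; a pose out of reach is approached as far as the arm can. A call with a number of a shift or a turn outside -1 to 1 is refused whole. A call with a gripper value outside its range is refused whole. The fingers move at their own pace and stop on an object; "squeeze" is the grip in N (left out, the last holds). Time passes only in rows, so rows that do not move let the fingers close. It gives the time, the measured TCP pose, the force, the opening and the grip force at its end, in the units of the state.
- manip.get_state(): the state, without advancing time (a new reading comes with each control period).
- cams.get_image(name): name is "scene" or "top" or "wrist"; returns the picture (480x640x3 uint8, blue, green, red); there is no depth.
- cams.get_calibration(name): a dict with "fx", "fy", "cx", "cy" (pixels), "extrinsics" (4x4, takes a point from camera to world coordinates). Camera axes: x right, y up, looking along -z (the intrinsics and any distortion apply to the point x, -y, -z); pixel columns grow to the right and rows downward; lengths in m; the calibration is good to about 2 mm. A picture is of the moment at which its call begins: read the wrist's pose just before it. get_calibration takes no time and is no camera call; for the wrist camera it gives the pose at the moment of the call.
- ticket.sign_off(): hands the job in; it is judged then, once.
The state is a dict: "clock": time; "qpos": joint angles; "qd": joint speeds; "effort": joint torques, N m; "position": TCP position; "ee_rot": TCP orientation; "contact_force": force on the tool from outside, world axes, zero at the start; "moment": the same for the moment, N m; "width": finger opening in m; "gripper_force": force on a finger pad.
Only numpy, scipy, OpenCV 4.12 (cv2) and the standard library are available. Lean on these libraries where they do the work, as an engineer would, in place of code of your own. Each camera call takes 0.05 s, during which the arm holds its last target. There are 200 camera calls.

## Task

The bench dust extractor has tripped. On its control box, press the overload reset button, which is sunk at the bottom of the collared well, all the way in with the shut fingertips and let it spring back out; then press the flat-topped start button at the other end of the row all the way in and let go. Do not press the mushroom-headed stop button between them, do not pick up or shove the box, and leave the stone, beaker, jar and brush alone.

Things in the scene. Friction and masses are not known exactly. Their poses are not given: they have to be found in the camera images.
- control_box: Push-button control box, loose on rubber feet, 2.4 kg: grey body, bare metal lid, 150 mm deep (x), 300 wide (y). Origin: centre of its underside. At yaw 0 x points away from the robot, y left, z up. The lid slopes 15 deg down to the front (-x): 55 mm high there, 94 mm at the rear. In a row along y, 95 mm apart: reset well (+y), stop (middle), start (-y). Small lamp, 11 mm proud, sits behind stop.
- reset_top (a point): Centre of the top of the sunken reset button, a flat black disc 34 mm across; moves with it. z points straight out of the lid, y along the box's y, x up the slope. It lies in a round well 46 mm across inside: its top, when out, is 20 mm below the well's rim and 8 mm above its floor. The well's steel collar is 58 mm across outside and stands 14 mm proud of the lid.
- reset (a joint): Travel of the reset button into the box along its -z, in m: 0 out, 0.006 fully in. Spring return: it starts to move at about 2 N and is fully in at 6 N.
- start_top (a point): Centre of the flat top of the start button, a black cylinder of 34 mm diameter; moves with the button. Axes as at reset_top. When out, its top stands 16 mm proud of the lid, above a 47 mm steel bezel ring 5 mm high.
- start (a joint): Travel of the start button into the box along its -z, in m: 0 out, 0.006 fully in. Spring return: it starts to move at about 2 N and is fully in at 6 N.
- stop_top (a point): Centre of the top of the stop button, a black mushroom head of 44 mm diameter standing 24 mm proud of the lid; not to be pressed. Axes as at reset_top.
- stop (a joint): Travel of the stop button, in m: 0 out, 0.006 fully in; it moves as easily as the others and must stay out.
- slab: Bystander: irregular sandstone piece with carved relief, about 160 x 220 mm and 34 mm thick, lying on the bench on the -y side of the box. Origin: middle of its underside.
- beaker: Bystander: glass beaker, 76 mm across the rim and 105 mm tall, a little white plaster in it, on the +y side of the box. Origin: centre of its underside.
- jar: Bystander: glass jar with paper label and black lid, 68 mm diameter, 75 mm tall, behind the box. Origin: centre of its underside.
- brush: Bystander: brush with wooden handle, 190 mm long, up to 20 mm thick, lying on the bench in front of the box. Origin: middle of its length, on the bench.

How it is judged:
By the outcome, as a careful person would: the job done as asked, in the order asked, and still so for the second after the job is handed in, with the robot touching nothing.
It also fails if it takes over 48 s, if anything falls off the work surface, if the arm or the gripper's body presses on something with over 40 N, if the wrist force passes 120 N, or if a joint passes its speed limit or range.

## Working session

There is one attempt and no reset: what is moved stays moved. The work goes in short steps, Python scripts to look and compute and a tool call to move; the robot and the scene stay as the last step left them, time stands still between calls to the robot, and variables do not carry over. Pictures are saved under pics/ and viewed, at most 10 in all, crops included, and the job is handed in when it is done.

Besides the shell and the picture viewer there is one more tool, called after "Request:" in YAML: its name, and indented under it one key for each argument. step_arm: Moves the arm, as the interface text tells. Shift numbers are shares of 0.2 m and turn numbers shares of 0.15 rad, none past 1 either way. Its arguments: {"type":"object","properties":{"increments":{"type":"array"},"squeeze":{"type":"number"}},"required":["increments"]}

```bash
mkdir -p pics
cat > h.py <<'E'
import numpy as np, cv2
from rig import manip, cams, ticket
def ray(cal,u,v):
    E=np.array(cal["extrinsics"]); d=np.array([(u-cal["cx"])/cal["fx"],-(v-cal["cy"])/cal["fy"],-1])
    return E[:3,3],E[:3,:3]@d
def onz(cal,u,v,z):
    o,d=ray(cal,u,v); return o+d*(z-o[2])/d[2]
def proj(cal,p):
    E=np.array(cal["extrinsics"]); q=E[:3,:3].T@(np.array(p)-E[:3,3])
    return cal["cx"]+cal["fx"]*q[0]/-q[2], cal["cy"]-cal["fy"]*q[1]/-q[2]
E
python3 - <<'E'
from h import *
for n in("top","scene"):
    cv2.imwrite(f"pics/{n}0.png",cams.get_image(n)); c=cams.get_calibration(n); print(n,{k:np.round(v,3).tolist() if k=="extrinsics" else v for k,v in c.items()})
print(manip.get_state())
E
```

```text
top {'fx': 553.3830171835579, 'fy': 553.3830171835579, 'cx': 320.61434245688747, 'cy': 245.91484569178382, 'extrinsics': [[-0.008, 0.996, -0.089, 0.457], [-1.0, -0.007, 0.016, 0.063], [0.015, 0.089, 0.996, 1.332], [0.0, 0.0, 0.0, 1.0]]}
scene {'fx': 511.7469230103323, 'fy': 511.7469230103323, 'cx': 327.17670663017026, 'cy': 239.0189202300672, 'extrinsics': [[-0.432, -0.753, 0.497, 1.131], [0.902, -0.358, 0.242, 0.343], [-0.004, 0.552, 0.834, 1.022], [0.0, 0.0, 0.0, 1.0]]}
{'clock': 0.1, 'qpos': array([-1.31597076e+00,  2.76528443e-01,  1.50599029e+00,  6.12245194e-06,
        1.36070022e+00, -1.21014805e-01]), 'qd': array([ 0.0018129 , -0.00122401, -0.0045522 , -0.0006348 ,  0.00144463,
       -0.00126675]), 'effort': array([ 2.79418273e-04, -4.17702305e+01, -2.46403903e+01, -2.52880682e-04,
        5.82071618e-03, -8.36127072e-06]), 'position': array([ 0.21093814, -0.5344579 ,  0.25553454]), 'ee_rot': array([-8.11532909e-04,  9.82394697e-01,  1.86815412e-01, -5.13769763e-05]), 'contact_force': array([-0.09839677,  0.2821793 , -0.56872069]), 'moment': array([0.03025207, 0.01161794, 0.012324  ]), 'gripper_force': 0.0, 'width': 0.08546171180779237}
```

View pics/top0.png

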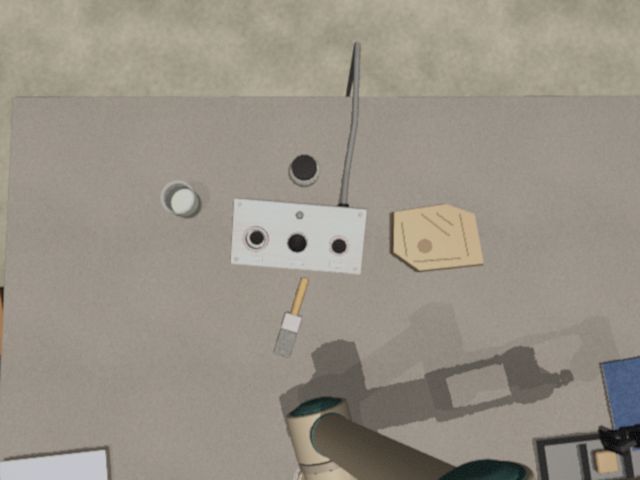

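View pics/scene0.png

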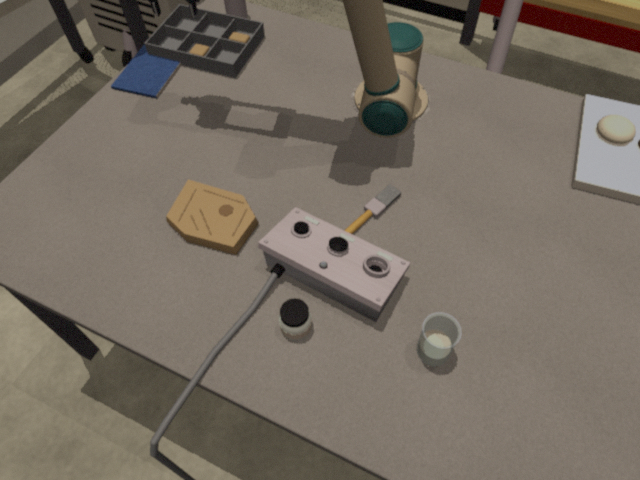

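The top view shows the well at (257,238), stop at (297,243), start at (339,246) and the lamp at (299,215). The brush lies in front of the box, the jar behind it, the slab on the right and the beaker on the left. In the scene view, start is at (301,229), stop at (338,246) and the well at (377,265).

```bash
cat > m.py <<'E'
from h import *
def blob(im,u,v,r,th=60):
    m=(im.max(2)<th).astype(np.uint8); n,l,s,c=cv2.connectedComponentsWithStats(m)
    k=[i for i in range(1,n) if np.hypot(*(c[i]-[u,v]))<r and s[i,4]>15]
    k=max(k,key=lambda i:s[i,4]); return c[k],s[k]
E
python3 - <<'E'
from m import *
T=cv2.imread("pics/top0.png");S=cv2.imread("pics/scene0.png");ct=cams.get_calibration("top");cs=cams.get_calibration("scene")
for n,z,a,b in(("reset",.069,(257,238),(377,265)),("stop",.098,(297,243),(338,246)),("start",.09,(339,246),(301,229))):
    A,sa=blob(T,*a,8);B,sb=blob(S,*b,8)
    o,d=ray(ct,*A);p,e=ray(cs,*B);d/=np.linalg.norm(d);e/=np.linalg.norm(e)
    t=np.linalg.lstsq(np.c_[d,-e],p-o,rcond=None)[0];q1=o+d*t[0];q2=p+e*t[1]
    print(n,A.round(1),sa[2:],B.round(1),sb[2:],onz(ct,*A,z).round(4),onz(cs,*B,z).round(4),"tri",((q1+q2)/2).round(4),np.linalg.norm(q1-q2).round(4))
# lid outline in top
h=cv2.cvtColor(T,cv2.COLOR_BGR2HSV);m=((h[...,1]<25)&(h[...,2]>180)).astype(np.uint8);m[:190]=0;m[290:]=0;m[:,:220]=0;m[:,380:]=0
c=max(cv2.findContours(m,0,2)[0],key=cv2.contourArea);r=cv2.boxPoints(cv2.minAreaRect(c))
for p in r: print(p.round(1),onz(ct,*p,.055 if p[1]>240 else .094).round(4))
E
```

```text
reset [256.4 237.5] [ 12  12 113] [375.  267.7] [12  6 50] [0.5899 0.1892 0.069 ] [0.5861 0.1917 0.069 ] tri [0.5889 0.1906 0.0727] 0.0036
stop [296.7 242.8] [ 17  17 218] [338.  244.3] [ 19  14 204] [0.5743 0.0961 0.098 ] [0.5832 0.1018 0.098 ] tri [0.5753 0.0973 0.0841] 0.0018
start [338.5 245.8] [ 12  13 122] [300.8 227.6] [ 14  12 135] [0.5676 0.0021 0.09  ] [0.5739 0.0067 0.09  ] tri [0.5682 0.0023 0.0799] 0.0016
[228.8 262.8] [0.5331 0.254  0.055 ]
[234.1 198.7] [0.6757 0.2371 0.094 ]
[365.9 209.7] [ 0.6489 -0.0604  0.094 ]
[360.5 273.8] [ 0.5055 -0.0496  0.055 ]
```

Request:
step_arm:
  increments:
    - {"dp":[0.13,0.25,0],"yaw":-0.3,"grip":0}
    - {"dp":[0.13,0.25,0],"yaw":-0.3,"grip":0}
    - {"dp":[0.13,0.25,0],"yaw":-0.3,"grip":0}
    - {"dp":[0.13,0.25,0],"yaw":-0.3,"grip":0}
    - {"dp":[0.13,0.25,0],"yaw":-0.3,"grip":0}

```text
clock: 0.72
position: [0.3415, -0.2831, 0.2561]
ee_rot: [-0.0, 0.997, 0.074, 0.0]
contact_force: [1.0, 0.1, 0.0]
width: 0.0002
gripper_force: 0.0
```

Request:
step_arm:
  increments:
    - {"dp":[0.13,0.25,0],"yaw":-0.3,"grip":0}
    - {"dp":[0.13,0.25,0],"yaw":-0.3,"grip":0}
    - {"dp":[0.13,0.25,0],"yaw":-0.3,"grip":0}
    - {"dp":[0.13,0.25,0],"yaw":-0.3,"grip":0}
    - {"dp":[0.13,0.25,0],"yaw":-0.4,"grip":0}

```text
clock: 1.35
position: [0.4715, -0.0331, 0.2562]
ee_rot: [0.0, 0.999, -0.045, -0.0]
contact_force: [0.2, -0.6, 0.1]
width: -0.0
gripper_force: 0.0
```

Request:
step_arm:
  increments:
    - {"dp":[0.13,0.25,0],"yaw":0,"grip":0}
    - {"dp":[0.13,0.25,0],"yaw":0,"grip":0}
    - {"dp":[0.13,0.25,0],"yaw":0,"grip":0}
    - {"dp":[0.13,0.25,0],"yaw":0,"grip":0}
    - {"dp":[0.06,0.115,-0.1],"yaw":0,"grip":0}

```text
clock: 1.98
position: [0.5889, 0.1912, 0.2368]
ee_rot: [-0.001, 0.999, -0.043, 0.002]
contact_force: [-0.5, 0.0, 0.2]
width: 0.0002
gripper_force: 0.0
```

Run:
```python
from h import *
c=cams.get_calibration("wrist"); cv2.imwrite("pics/w1.png",cams.get_image("wrist")); s=manip.get_state();print(s["position"],s["ee_rot"])
print(np.round(c["extrinsics"],3).tolist(),c["fx"])
np.save("w1.npy",c)
for n,p in dict(reset=(.5895,.190,.066),stop=(.5745,.0963,.095),start=(.568,.0021,.0875),tip=s["position"]-[0,0,.025]).items(): print(n,proj(c,p))
```

```text
[0.58807433 0.19285214 0.23265238] [-0.00122671  0.99906881 -0.04311129 -0.00119326]
[[-0.086, 0.951, 0.296, 0.665], [-0.996, -0.081, -0.026, 0.185], [-0.001, -0.297, 0.955, 0.354], [0.0, 0.0, 0.0, 1.0]] 364.4210025547352
reset (np.float64(319.5297431889475), np.float64(220.8083977794367))
stop (np.float64(446.50522112633354), np.float64(239.63854073999843))
start (np.float64(566.9329923668033), np.float64(234.7345860747375))
tip (np.float64(315.20498321640525), np.float64(304.4081947436896))
```

View pics/w1.png

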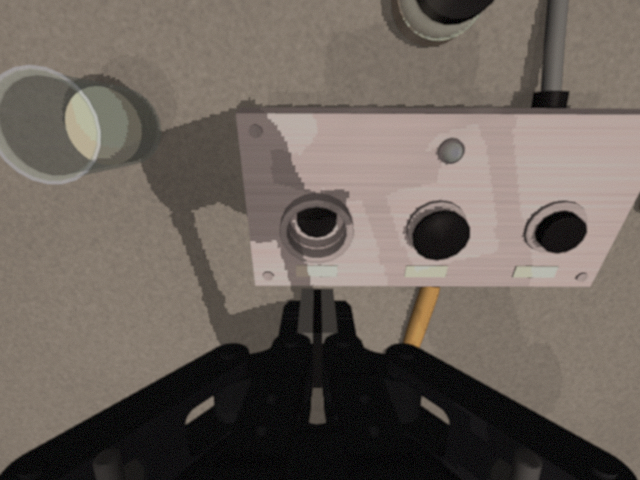

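The wrist view shows the well collar around (317,228), the stop head at (440,233), the start top at (560,232) and the shut fingertips at about (318,295). I'll fit the stop and start tops here and check them against the row geometry.

Run:
```python
from m import *
W=cv2.imread("pics/w1.png");c=np.load("w1.npy",allow_pickle=True).item()
n=np.array([-.259*np.cos(.09),.259*np.sin(.09),.966])
out={}
for k,z,a,h in(("stop",.095,(440,233),.024),("start",.0875,(560,232),.016)):
    A,s=blob(W,*a,12); p=onz(c,*A,z);out[k]=p-n*h;print(k,A.round(1),s[2:],p.round(4),"lid",out[k].round(4))
d=out["stop"]-out["start"];print("sep",np.linalg.norm(d),"yaw",np.arctan2(-d[0],d[1]))
g=cv2.cvtColor(W,cv2.COLOR_BGR2GRAY)[180:275,265:370]
cv2.imwrite("pics/w1c.png",cv2.resize(W[180:310,240:400],None,fx=4.5,fy=4.5,interpolation=cv2.INTER_CUBIC))
R=out["stop"]+d
for q,h in(("rim",.014),("lid",0),("top",-.006)): print(q,(R+n*h).round(4),np.round(proj(c,R+n*h),1))
```

```text
stop [440.2 234.5] [  57   50 2150] [0.5789 0.1011 0.095 ] lid [0.5851 0.1005 0.0718]
start [560.1 231.5] [  51   42 1570] [0.571  0.0076 0.0875] lid [0.5752 0.0072 0.072 ]
sep 0.09379124712873678 yaw -0.10649048445948957
rim [0.5915 0.1941 0.0851] [314.1 225. ]
lid [0.5951 0.1938 0.0716] [314.3 216.2]
top [0.5967 0.1936 0.0658] [314.4 212.6]
```

View pics/w1c.png

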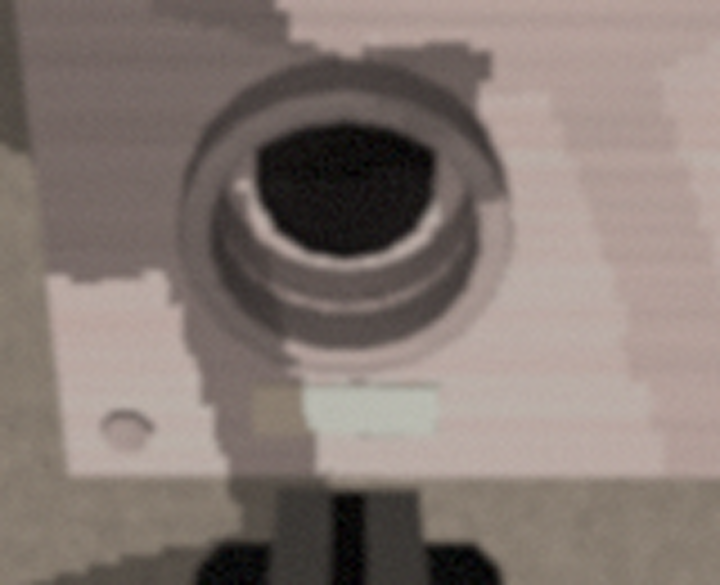

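Request:
step_arm:
  increments:
    - {"dp":[0,0,-0.2],"yaw":0,"grip":0}
    - {"dp":[0,0,-0.2],"yaw":0,"grip":0}
    - {"dp":[0,0,-0.1],"yaw":0,"grip":0}
    - {"dp":[0,0,0],"yaw":0,"grip":0}

```text
clock: 2.52
position: [0.5853, 0.1874, 0.1342]
ee_rot: [0.001, 0.999, -0.045, -0.003]
contact_force: [-0.4, -0.5, 1.0]
width: 0.0001
gripper_force: 0.0
```

Run:
```python
from h import *
s=manip.get_state();print(s["position"],s["ee_rot"])
c=cams.get_calibration("wrist"); W=cams.get_image("wrist");np.save("w2.npy",c);cv2.imwrite("pics/w2f.png",W)
cv2.imwrite("pics/w2.png",cv2.resize(W[150:350,200:440],None,fx=3,fy=3,interpolation=cv2.INTER_CUBIC))
p=s["position"]
for n,q in dict(top=(.592,.1915,.066),rim=(.587,.192,.085),tip=p-[0,0,.025],tipf=p+[.011,0,-.025]).items(): print(n,np.round(proj(c,q),1),((np.array(proj(c,q))-[200,150])*3).round())
```

```text
[0.58534361 0.18744502 0.13417141] [ 7.58744377e-04  9.98997287e-01 -4.46880937e-02 -2.61129325e-03]
top [309.6 257.6] [329. 323.]
rim [308.9 280.7] [327. 392.]
tip [318.6 306.5] [356. 469.]
tipf [316.4 283.5] [349. 400.]
```

View pics/w2.png

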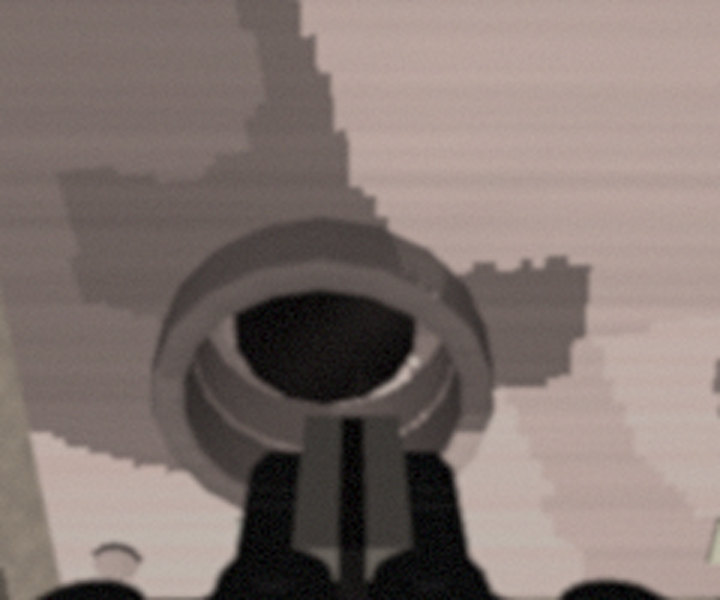

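The crop shows the disc spanning columns 236–416 with its lower edge at row 402. The rim's inner ellipse spans columns 185–462 with its upper edge at row 262. The finger front edge is at row 417, column 353. I'll turn these edges into an x and y offset.

Run:
```python
from h import *
c=np.load("w2.npy",allow_pickle=True).item()
f=lambda u,v,z:onz(c,200+u/3,150+v/3,z).round(4)
print("disc lower edge -> centre", f(326,402,.066-.0044)+[.0164,0,0])
print("rim inner upper edge -> rim centre",f(322,262,.085+.006)-[.0222,0,0], "-> disc centre +.005")
print("rim L/R",f(185,380,.085),f(462,380,.085))
print("finger front edge at tip z", f(353,417,.109))
for i in range(3):print(manip.get_state()["position"],manip.get_state()["clock"])
```

```text
disc lower edge -> centre [0.5908 0.1938 0.0616]
rim inner upper edge -> rim centre [0.5893 0.1903 0.091 ] -> disc centre +.005
rim L/R [0.5913 0.2151 0.085 ] [0.5872 0.1695 0.085 ]
finger front edge at tip z [0.5936 0.1871 0.109 ]
[0.5865405  0.18774172 0.13575073] 2.575
[0.5865405  0.18774172 0.13575073] 2.575
[0.5865405  0.18774172 0.13575073] 2.575
```

Request:
step_arm:
  increments:
    - {"dp":[0.022,0.022,0],"yaw":0,"grip":0}
    - {"dp":[0,0,-0.08],"yaw":0,"grip":0}
    - {"dp":[0,0,-0.05],"yaw":0,"grip":0}
    - {"dp":[0,0,-0.04],"yaw":0,"grip":0}
    - {"dp":[0,0,0],"yaw":0,"grip":0}

```text
clock: 3.2
position: [0.5907, 0.1923, 0.1013]
ee_rot: [0.0, 0.999, -0.045, -0.001]
contact_force: [0.6, 0.0, -0.1]
width: 0.0001
gripper_force: 0.0
```

Run:
```python
from h import *
c=cams.get_calibration("wrist"); W=cams.get_image("wrist")
cv2.imwrite("pics/w3.png",cv2.resize(W[180:380,200:440],None,fx=3,fy=3,interpolation=cv2.INTER_CUBIC))
s=manip.get_state();print(s["position"],s["contact_force"],s["moment"])
```

```text
[0.59118076 0.19240131 0.10184459] [ 0.50619605 -0.76820447  0.09626647] [-0.04163527  0.00669661  0.01934187]
```

View pics/w3.png

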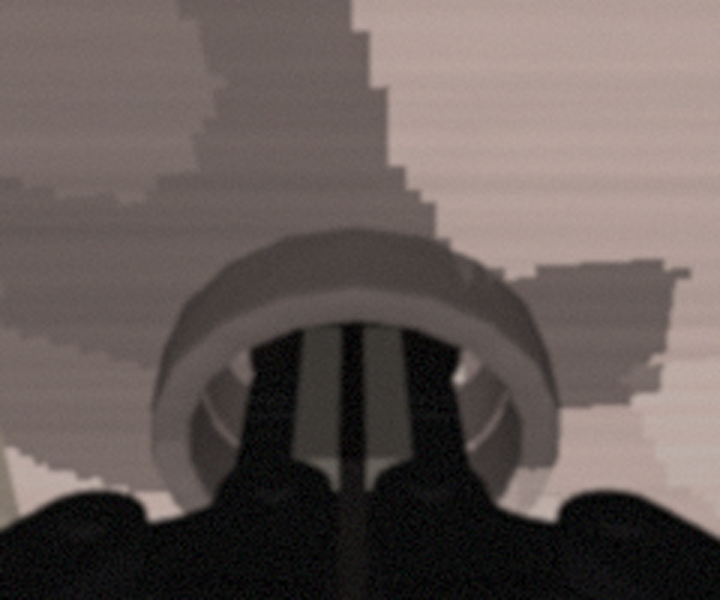

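The fingers are centred in the well (353 against 355) with no contact yet. Pressing in small steps.

Request:
step_arm:
  increments:
    - {"dp":[0,0,-0.03],"yaw":0,"grip":0}
    - {"dp":[0,0,0],"yaw":0,"grip":0}

```text
clock: 3.5
position: [0.5912, 0.1924, 0.096]
ee_rot: [0.0, 0.999, -0.045, -0.0]
contact_force: [-0.7, -0.7, -0.4]
width: 0.0002
gripper_force: 0.0
```

Request:
step_arm:
  increments:
    - {"dp":[0,0,-0.015],"yaw":0,"grip":0}
    - {"dp":[0,0,0],"yaw":0,"grip":0}

```text
clock: 3.75
position: [0.5917, 0.1926, 0.0936]
ee_rot: [-0.0, 0.999, -0.045, 0.0]
contact_force: [-1.1, -0.4, 2.5]
width: -0.0002
gripper_force: 0.8
```

Request:
step_arm:
  increments:
    - {"dp":[0,0,-0.01],"yaw":0,"grip":0}
    - {"dp":[0,0,0],"yaw":0,"grip":0}

```text
clock: 4.0
position: [0.5921, 0.1925, 0.0918]
ee_rot: [-0.0, 0.999, -0.045, 0.001]
contact_force: [0.6, -0.3, 3.1]
width: -0.0
gripper_force: 1.4
```

Request:
step_arm:
  increments:
    - {"dp":[0,0,-0.01],"yaw":0,"grip":0}
    - {"dp":[0,0,0],"yaw":0,"grip":0}

```text
clock: 4.25
position: [0.5925, 0.1925, 0.0899]
ee_rot: [-0.0, 0.999, -0.045, 0.001]
contact_force: [2.6, 0.3, 5.3]
width: 0.0002
gripper_force: 2.1
```

Request:
step_arm:
  increments:
    - {"dp":[0,0,-0.01],"yaw":0,"grip":0}
    - {"dp":[0,0,0],"yaw":0,"grip":0}

```text
clock: 4.5
position: [0.5929, 0.1925, 0.0882]
ee_rot: [-0.0, 0.999, -0.045, 0.002]
contact_force: [1.2, -0.4, 6.0]
width: -0.0001
gripper_force: 2.7
```

Request:
step_arm:
  increments:
    - {"dp":[0,0,-0.005],"yaw":0,"grip":0}
    - {"dp":[0,0,0],"yaw":0,"grip":0}

```text
clock: 4.75
position: [0.593, 0.1925, 0.0875]
ee_rot: [-0.0, 0.999, -0.045, 0.002]
contact_force: [1.4, -1.1, 6.6]
width: -0.0001
gripper_force: 3.2
```

Request:
step_arm:
  increments:
    - {"dp":[0,0,-0.005],"yaw":0,"grip":0}
    - {"dp":[0,0,0],"yaw":0,"grip":0}

```text
clock: 5.0
position: [0.5931, 0.1925, 0.0874]
ee_rot: [-0.0, 0.999, -0.045, 0.002]
contact_force: [0.1, -1.9, 12.3]
width: -0.0001
gripper_force: 5.3
```

Request:
step_arm:
  increments:
    - {"dp":[0,0,-0.005],"yaw":0,"grip":0}
    - {"dp":[0,0,0],"yaw":0,"grip":0}

```text
clock: 5.25
position: [0.5931, 0.1925, 0.0872]
ee_rot: [-0.0, 0.999, -0.044, 0.002]
contact_force: [-0.6, -1.3, 14.5]
width: 0.0003
gripper_force: 7.5
```

Request:
step_arm:
  increments:
    - {"dp":[0,0,-0.005],"yaw":0,"grip":0}
    - {"dp":[0,0,0],"yaw":0,"grip":0}

```text
clock: 5.5
position: [0.5932, 0.1925, 0.0871]
ee_rot: [-0.0, 0.999, -0.044, 0.003]
contact_force: [-1.3, -0.7, 20.1]
width: 0.0002
gripper_force: 9.8
```

The force ramped from 2 to 6.6 N over about 6–7 mm, then rose steeply to 20 N at a fixed height, so reset is fully in. Releasing and moving over to start.

Request:
step_arm:
  increments:
    - {"dp":[0,0,0.05],"yaw":0,"grip":0}
    - {"dp":[0,0,0.1],"yaw":0,"grip":0}
    - {"dp":[0,0,0.15],"yaw":0,"grip":0}
    - {"dp":[0,0,0.15],"yaw":0,"grip":0}
    - {"dp":[0,0,0],"yaw":0,"grip":0}

```text
clock: 6.12
position: [0.5919, 0.1928, 0.1749]
ee_rot: [-0.0, 0.999, -0.045, 0.001]
contact_force: [-0.8, 0.5, 0.6]
width: 0.0002
gripper_force: 0.0
```

Request:
step_arm:
  increments:
    - {"dp":[-0.03,-0.235,0],"yaw":0,"grip":0}
    - {"dp":[-0.03,-0.235,0],"yaw":0,"grip":0}
    - {"dp":[-0.03,-0.235,0],"yaw":0,"grip":0}
    - {"dp":[-0.03,-0.235,0],"yaw":0,"grip":0}
    - {"dp":[0,0,0],"yaw":0,"grip":0}

```text
clock: 6.75
position: [0.5656, 0.0019, 0.1714]
ee_rot: [0.0, 0.999, -0.047, -0.002]
contact_force: [0.1, 0.1, -0.0]
width: 0.0
gripper_force: 0.0
```

Run:
```python
from m import *
c=cams.get_calibration("wrist"); W=cams.get_image("wrist");s=manip.get_state();print(s["position"])
a=proj(c,(.569,.0045,.0875));A,st=blob(W,*a,20);print(a,A,st,onz(c,*A,.0875))
cv2.imwrite("pics/w4.png",W)
```

```text
[0.56601561 0.00359804 0.17161354]
(np.float64(313.1268845020404), np.float64(253.08828940871533)) [314.39164927 249.43465553] [ 287  223   56   54 2395] [0.5711948  0.00354643 0.0875    ]
```

View pics/w4.png

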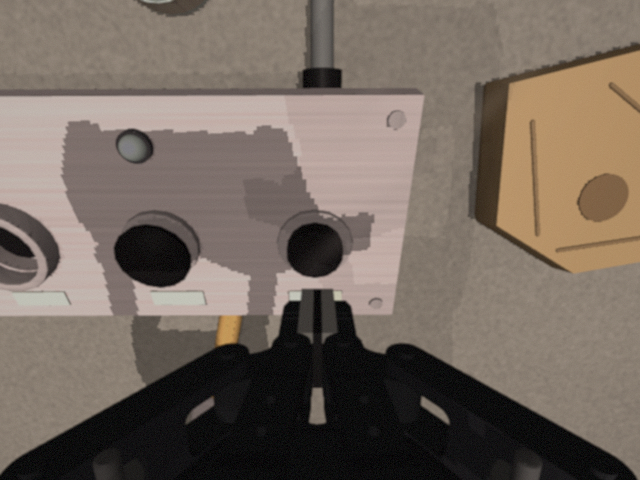

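The start top is at (314,249), directly ahead of the shut tips at column 318, and works out to (0.571, 0.0035). Going down.

Request:
step_arm:
  increments:
    - {"dp":[0.015,0.005,-0.1],"yaw":0,"grip":0}
    - {"dp":[0,0,-0.1],"yaw":0,"grip":0}
    - {"dp":[0,0,-0.06],"yaw":0,"grip":0}
    - {"dp":[0,0,0],"yaw":0,"grip":0}

```text
clock: 7.3
position: [0.5695, 0.0065, 0.1199]
ee_rot: [-0.0, 0.999, -0.044, -0.002]
contact_force: [0.9, -0.4, 1.6]
width: -0.0004
gripper_force: 0.0
```

Request:
step_arm:
  increments:
    - {"dp":[0,0,-0.015],"yaw":0,"grip":0}
    - {"dp":[0,0,0],"yaw":0,"grip":0}

```text
clock: 7.55
position: [0.5707, 0.0056, 0.1188]
ee_rot: [0.0, 0.999, -0.045, 0.0]
contact_force: [0.3, -0.2, -0.2]
width: -0.0001
gripper_force: 0.0
```

Request:
step_arm:
  increments:
    - {"dp":[0,0,-0.015],"yaw":0,"grip":0}
    - {"dp":[0,0,0],"yaw":0,"grip":0}

```text
clock: 7.8
position: [0.5704, 0.0054, 0.1154]
ee_rot: [0.0, 0.999, -0.045, 0.0]
contact_force: [0.3, -0.4, -0.8]
width: -0.0002
gripper_force: 0.0
```

Request:
step_arm:
  increments:
    - {"dp":[0,0,-0.01],"yaw":0,"grip":0}
    - {"dp":[0,0,0],"yaw":0,"grip":0}

```text
clock: 8.05
position: [0.5708, 0.0054, 0.1137]
ee_rot: [0.0, 0.999, -0.045, 0.0]
contact_force: [-0.8, 0.2, 2.3]
width: 0.0002
gripper_force: 1.3
```

Request:
step_arm:
  increments:
    - {"dp":[0,0,-0.015],"yaw":0,"grip":0}
    - {"dp":[0,0,0],"yaw":0,"grip":0}

```text
clock: 8.3
position: [0.5715, 0.0053, 0.1108]
ee_rot: [0.0, 0.999, -0.045, 0.001]
contact_force: [1.0, 0.2, 5.3]
width: 0.0001
gripper_force: 2.3
```

Request:
step_arm:
  increments:
    - {"dp":[0,0,-0.015],"yaw":0,"grip":0}
    - {"dp":[0,0,0],"yaw":0,"grip":0}

```text
clock: 8.55
position: [0.5719, 0.0053, 0.109]
ee_rot: [0.0, 0.999, -0.045, 0.002]
contact_force: [-0.3, -0.4, 10.1]
width: 0.0
gripper_force: 4.9
```

Request:
step_arm:
  increments:
    - {"dp":[0,0,-0.005],"yaw":0,"grip":0}
    - {"dp":[0,0,0],"yaw":0,"grip":0}

```text
clock: 8.8
position: [0.572, 0.0053, 0.1089]
ee_rot: [0.0, 0.999, -0.045, 0.002]
contact_force: [-1.9, -1.0, 14.7]
width: -0.0
gripper_force: 7.4
```

Request:
step_arm:
  increments:
    - {"dp":[0,0,-0.005],"yaw":0,"grip":0}
    - {"dp":[0,0,0],"yaw":0,"grip":0}

```text
clock: 9.05
position: [0.5721, 0.0053, 0.1087]
ee_rot: [0.0, 0.999, -0.045, 0.003]
contact_force: [-2.5, -0.4, 19.1]
width: 0.0001
gripper_force: 9.8
```

Start has hit its stop too: a ramp over about 6 mm, then a steep rise to 19 N. Lifting clear.

Request:
step_arm:
  increments:
    - {"dp":[0,0,0.05],"yaw":0,"grip":0}
    - {"dp":[0,0,0.1],"yaw":0,"grip":0}
    - {"dp":[0,0,0.25],"yaw":0,"grip":0}
    - {"dp":[0,0,0.25],"yaw":0,"grip":0}
    - {"dp":[-0.1,-0.2,0.1],"yaw":0,"grip":0}

```text
clock: 9.68
position: [0.5521, -0.0334, 0.2578]
ee_rot: [-0.0, 0.999, -0.043, 0.002]
contact_force: [0.4, -0.4, -0.6]
width: -0.0
gripper_force: 0.0
```

Request:
step_arm:
  increments:
    - {"dp":[-0.1,-0.2,0],"yaw":0,"grip":0}
    - {"dp":[-0.1,-0.2,0],"yaw":0,"grip":0}
    - {"dp":[-0.1,-0.2,0],"yaw":0,"grip":0}
    - {"dp":[0,0,0],"yaw":0,"grip":0}
    - {"dp":[0,0,0],"yaw":0,"grip":0}

```text
clock: 10.3
position: [0.4902, -0.1541, 0.2548]
ee_rot: [-0.001, 0.999, -0.045, -0.0]
contact_force: [0.1, 0.6, -0.9]
width: 0.0
gripper_force: 0.0
```

Run:
```python
from m import *
T=cams.get_image("top");cv2.imwrite("pics/top1.png",T);print(manip.get_state()["position"])
for a in((257,238),(297,243),(339,246)):
    A,s=blob(T,*a,10);print(A.round(1),s[2:])
```

```text
[ 0.49048962 -0.15374449  0.25490682]
[256.4 237.4] [ 12  12 114]
[296.8 242.8] [ 17  17 217]
[339. 246.] [ 13  13 131]
```

View pics/top1.png

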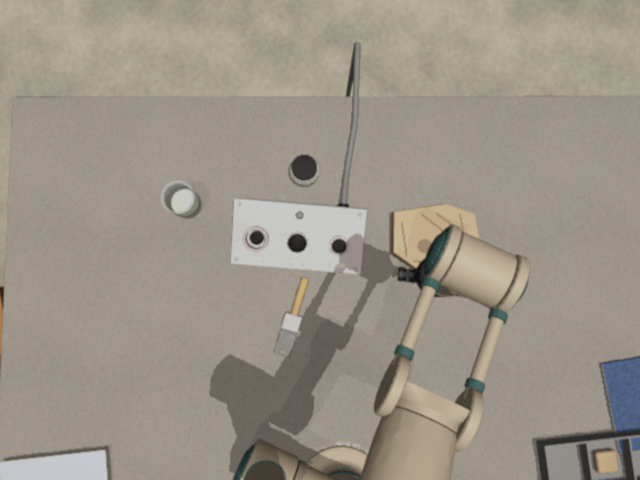

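The box, with its buttons at (256,237), (297,243) and (339,246), hasn't moved, nor has anything else. The arm is clear and high.

```bash
python3 -c "
from rig import ticket
print(ticket.sign_off())"
```

```text
the job is handed in; nothing more can be done
None
```

I pressed the reset button and then the start button all the way in and released each one; the stop button wasn't touched, the box and the items around it didn't move, and the job is handed in at about 10 s.

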